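# Line up clay tiles against a cushioned rail with a hand ruler

### The arm

A 6-joint arm with a two-finger parallel gripper is mounted at the origin on the work surface. World frame = base frame: x ahead of the robot, y to its left, z up, the work surface at z = 0. Lengths are in m, angles in rad, forces in N, time in s.
With the tool pointing down it reaches from about 0.225 to 0.875 m from the base axis. Payload 3.4 kg.
Tool frame: the origin (TCP) lies midway between the tips of the shut fingers; the grasp point (between the pads) lies 19 mm behind it (manip.pinch_z is the distance from the TCP to the grasp point, in m); z points along the fingers, y is the line along which they close (so a half turn about z gives the same grasp; the last joint's range is limited). The gripper opens to 85 mm and grips with 20 to 120 N. Pads are 22 mm wide; open, the fingers measure 114 mm over their backs; the gripper's body (76 mm by 85 mm) begins 54 mm behind the grasp point. The pads swing forward as they close: fully open they stand 13 mm farther back than shut.
Start: joints at [-1.342, 0.276, 1.505, -0, 1.361, -0.121], TCP at [0.197, -0.54, 0.231] pointing down, gripper open.
Joint ranges: [-2.89, 2.89], [-0.75, 2.08], [0.22, 2.7], [-1.18, 4.32], [0.11, 2.71], [-2.7, 2.7]. Speed limits (rad/s): [2.57, 2.57, 3.14, 3.14, 3.14, 3.14].

### API

Orientations are given as a unit quaternion [w, x, y, z].
In Python, from rig import manip gives the robot as it stands.
- The arm moves only by the tool carry_out, never from a script. Its arguments are lists of equal length, an entry for each row: "delta_pos": the shift along the tool's x, y, z scaled (see below), a list of three; "turn": the turn, a rotation vector about the tool's x, y, z scaled (see below), a list of three; "claw": the closure, from -1 (fully open) to 1 (shut). A call has 1 to 12 rows; each row is the pose to reach, as a shift and turn from the pose commanded when the call began, along the tool's axes at that moment; what a row does not reach only later rows make up. The controller multiplies each number of a shift by 400 mm and each number of a turn by 30 degrees. A row lasts 1/10 s, in which the tool goes at most 50 mm and 8.59 degrees, less where a joint would pass 70% of its speed; a pose out of reach is approached as far as the arm can. A call with a number of a shift or a turn outside -1 to 1 is refused whole. A call with a gripper value outside its range is refused whole. The fingers move at their own pace and stop on an object; "force" is the grip in N (left out, the last holds). Time passes only in rows, so rows that repeat a pose let the fingers close. It gives the time, the measured TCP pose, the force, the opening and the grip force at its end, in the units of the state.
- manip.get_state(): the state, without advancing time (a new reading comes with each control period).
- manip.get_image(name): name is "scene" or "top" or "wrist"; returns a dict with "image" (384x512x3 uint8, red, green, blue), "z_map" (384x512 float32, m along the optical axis (not along the pixel's ray), 0 where there is no reading), "fx", "fy", "cx", "cy" (pixels), "world_to_cam" (4x4, takes a point from world to camera coordinates). Camera axes: x right, y down, z forward; pixel columns grow to the right and rows downward; lengths in m; the calibration is good to about 2 mm. A picture is of the moment at which its call begins.
- manip.sign_off(): hands the job in; it is judged then, once.
Trained networks look in the newest picture that a camera, given by its name, has taken for a name from the list of things; names that differ only in an ending like _2 or _b are one class to them, and where a whole thing is asked for, a point or a joint stands for the part that bears it (a point fixed in the world has none). Each returns a list of dicts, best first, with "score" (0 to 1); they miss things now and then, are a little off and sometimes report something else, mostly with a low value. They report only what shows in the picture. A call takes as long as a camera call. They do not tell look-alikes from the thing itself.
- manip.spot_in(camera, query): "point" ([x, y, z] in m, in world coordinates, good to about 4 mm: the middle of the surface that is visible of it).
- manip.place_of(camera, query): "point" ([x, y, z] in m, in world coordinates, good to about 4 mm: a listed point, or the origin of a listed thing).
The state is a dict: "clock": time; "qpos": joint angles; "qd": joint speeds; "effort": joint torques, N m; "position": TCP position; "ee_rot": TCP orientation; "contact_force": force on the tool from outside, world axes, zero at the start; "moment": the same for the moment, N m; "width": finger opening in m; "gripper_force": force on a finger pad.
Only numpy, scipy, OpenCV 4.12 (cv2) and the standard library are available. Lean on these libraries where they do the work, as an engineer would, in place of code of your own. Each camera call takes 0.05 s, during which the arm holds its last target. There are 200 camera calls.

### The job

Take up the hand ruler by its grip block and, with its long edge, push the four clay tiles on the board together against the aluminium rail, so that they all lie flush along it in a straight line: press until you feel the cushioned rail give under about a kilo of push (10 N), hold that for half a second and never go above 15 N, then ease off. Finally stand the ruler back on its base on the bench, clear of the board, and let go. Touch the tiles with the ruler's edge only, never the gripper, keep the tiles flat, and leave everything else on the bench alone.

Things in the scene. Friction and masses are not known exactly. Their poses are not given: they have to be found in the camera images.
- board: Fixed plywood board, 280 (its x) x 340 (its y) x 12 mm thick; origin at the centre of its underside, on the bench. Its x axis points away from the robot, towards the rail (the push direction). The rail's near face lies somewhere between x = 40 and 75 mm: its setting differs each time and is not measured. A fixed back stop, 22 mm high above the board, spans x = 106 to 122 mm.
- cushion (a joint): How far the rail is pressed in on its two rubber buffers, m: 0 free, up to 0.012. It gives 1 mm per 6 N and comes straight back when eased off; the reading is coarse, so feel for it. The rail is an aluminium bar 290 mm long and 20 mm high above the board, lying across it, parallel to the board's y, just before the back stop; it can rock slightly about the vertical.
- ruler_grip (a point): Middle of the hand ruler's upright grip block, 40 mm above the ruler's underside; z up. The block is 24 (ruler x) x 80 (ruler y) mm and rises from 14 to 60 mm above the underside; grip it across its 24 mm. The ruler stands on the bench to the robot's right (-y), its length roughly along the world's x.
- tile0_c (a point): Centre of loose fired clay tile 0 (0 at the robot's right (-y) to 3 at its left), 50 x 50 x 12 mm, about 55 g, plain terracotta, lying flat on the board, 6 mm below this point. A tile against the rail has its centre 25 mm before the rail's near face. The four start askew and staggered, 15 mm or more from the rail.
- tile0: The same tile 0; origin at the centre of its underside, axes along its edges.
- tile1_c (a point): Centre of loose fired clay tile 1 (0 at the robot's right (-y) to 3 at its left), 50 x 50 x 12 mm, about 55 g, plain terracotta, lying flat on the board, 6 mm below this point. A tile against the rail has its centre 25 mm before the rail's near face. The four start askew and staggered, 15 mm or more from the rail.
- tile1: The same tile 1; origin at the centre of its underside, axes along its edges.
- tile2_c (a point): Centre of loose fired clay tile 2 (0 at the robot's right (-y) to 3 at its left), 50 x 50 x 12 mm, about 55 g, plain terracotta, lying flat on the board, 6 mm below this point. A tile against the rail has its centre 25 mm before the rail's near face. The four start askew and staggered, 15 mm or more from the rail.
- tile2: The same tile 2; origin at the centre of its underside, axes along its edges.
- tile3_c (a point): Centre of loose fired clay tile 3 (0 at the robot's right (-y) to 3 at its left), 50 x 50 x 12 mm, about 55 g, plain terracotta, lying flat on the board, 6 mm below this point. A tile against the rail has its centre 25 mm before the rail's near face. The four start askew and staggered, 15 mm or more from the rail.
- tile3: The same tile 3; origin at the centre of its underside, axes along its edges.
- ruler: The hand ruler, a wooden straightedge with steel edging: base 36 (its x) x 260 (its y) x 14 mm high, with the grip block on its middle; 260 g. Both long faces are straight and alike, 18 mm either side of the middle. Origin at the centre of its underside, axes as for ruler_grip.
- tumbler: Bystander: green glass tumbler, 72 mm wide, 110 mm high. Origin at the centre of its underside.
- jar: Bystander: closed glass jar, 60 mm wide, 75 mm high. Origin at the centre of its underside.
- slat: Bystander: plain thin wooden slat without a grip, 220 x 30 x 8 mm. Origin at the centre of its underside.
- knife: Bystander: closed utility knife, 130 x 26 x 16 mm, black. Origin at the centre of its underside.
- prop: Bystander: small white ceramic kiln prop, 20 mm wide, 30 mm high, standing at the left (+y) edge of the board. Origin at the centre of its underside.
- cutter: Bystander: steel ring cutter, 64 mm wide, 28 mm high. Origin at the centre of its underside.
There are look-alikes about, which are no part of the job. What is shaped like the tile3 but yellow is not meant.

How it is judged:
On the way:
1. all four tiles stand in one straight line (each within 2.5 mm of its neighbour, 3 degrees) and press the cushioned rail in by 0.8 mm (5 N) or more, for 0.3 s (x of each of tile0_c, tile1_c, tile2_c, tile3_c in the frame of board above 0.0125 m and angle between the x axis of each of tile0, tile1, tile2, tile3 and the x axis of board, either way round below 0.05 rad and z of each of tile0_c, tile1_c, tile2_c, tile3_c in the frame of board below 0.022 m and x of tile1_c in the frame of tile0 between -0.0025 and 0.0025 m and y of tile1_c in the frame of tile0 above 0.04 m and x of tile2_c in the frame of tile1 between -0.0025 and 0.0025 m and y of tile2_c in the frame of tile1 above 0.04 m and x of tile3_c in the frame of tile2 between -0.0025 and 0.0025 m and y of tile3_c in the frame of tile2 above 0.04 m and value of joint cushion above 0.0008 m), for 0.3 s.
At the end, for the whole second after the job is handed in: All four tiles lie flat on the board at the rail, in order and in one straight line (each within 2.5 mm of its neighbour, square to the board within 3 degrees), at rest; the ruler stands on its base on the bench (not on the board), released and at rest (x of each of tile0_c, tile1_c, tile2_c, tile3_c in the frame of board above 0.0125 m and angle between the x axis of each of tile0, tile1, tile2, tile3 and the x axis of board, either way round below 0.05 rad and z of each of tile0_c, tile1_c, tile2_c, tile3_c in the frame of board below 0.022 m and x of tile1_c in the frame of tile0 between -0.0025 and 0.0025 m and y of tile1_c in the frame of tile0 above 0.04 m and x of tile2_c in the frame of tile1 between -0.0025 and 0.0025 m and y of tile2_c in the frame of tile1 above 0.04 m and x of tile3_c in the frame of tile2 between -0.0025 and 0.0025 m and y of tile3_c in the frame of tile2 above 0.04 m and linear speed of each of tile0, tile1, tile2, tile3, ruler below 0.01 m/s and height (world z) of ruler below 0.004 m and angle between ruler's own z axis and vertical below 0.06 rad); the robot touches nothing.
It fails at once if the cushioned rail is pressed with more than 15 N (gives more than 2.5 mm) (value of joint cushion above 0.0025 m).
It fails at once if the gripper or arm touches a tile (contact force between any of the fingers, the arm and tile0 above 0.3 N or contact force between any of the fingers, the arm and tile1 above 0.3 N or contact force between any of the fingers, the arm and tile2 above 0.3 N or contact force between any of the fingers, the arm and tile3 above 0.3 N).
It fails at once if a tile is tipped up by more than 15 degrees (angle between any of tile0, tile1, tile2, tile3's own z axis and vertical above 0.26 rad).
It fails at once if a bystander is moved by more than 15 mm (distance of any of tumbler, jar, slat, knife, prop, cutter from where it was at the start of the episode above 0.015 m).
It also fails if it takes over 67 s, if anything falls off the work surface, if the arm or the gripper's body presses on something with over 40 N, if the wrist force passes 120 N, or if a joint passes its speed limit or range.

## Working session

There is one attempt and no reset: what is moved stays moved. The work goes in short steps, Python scripts to look and compute and a tool call to move; the robot and the scene stay as the last step left them, time stands still between calls to the robot, and variables do not carry over. Pictures are saved under pics/ and viewed, at most 14 in all, crops included, and the job is handed in when it is done.

Besides the shell and the picture viewer there is one more tool, called after "Request:" as name(argument=value, ...), one argument or row to a line, values as JSON. carry_out: Moves the arm, as the interface text tells. Shifts and turns lie within -1 to 1; 1 stands for 400 mm of shift or 30 degrees of turn. Its arguments: {"type":"object","properties":{"delta_pos":{"type":"array","items":{"type":"array","items":{"type":"number","minimum":-1,"maximum":1}}},"turn":{"type":"array","items":{"type":"array","items":{"type":"number","minimum":-1,"maximum":1}}},"claw":{"type":"array","items":{"type":"number"}},"force":{"type":"number"}},"required":["delta_pos","turn","claw"]}

```bash
mkdir -p pics; ls
cat > h.py <<'E'
import numpy as np, cv2
from rig import manip
def world(im):
    z=im["z_map"]; v,u=np.mgrid[:z.shape[0],:z.shape[1]]
    P=np.stack([(u-im["cx"])/im["fx"]*z,(v-im["cy"])/im["fy"]*z,z],-1)
    T=np.linalg.inv(im["world_to_cam"]); return P@T[:3,:3].T+T[:3,3]
def save(im,name): cv2.imwrite("pics/"+name,im["image"][...,::-1])
def st():
    s=manip.get_state()
    for k in("clock","position","ee_rot","contact_force","moment","width","gripper_force"):print(k,np.round(s[k],4))
E
python3 - <<'E'
from h import *
for c in("top","scene"):
    im=manip.get_image(c); save(im,c+"0.png"); np.savez("/tmp/%s0.npz"%c,**im)
    for q in("board","ruler_grip","ruler","tile0_c","tumbler","jar","slat","knife","prop","cutter"):
        print(c,q,[(np.round(d["point"],3).tolist(),round(d["score"],2)) for d in manip.place_of(c,q)])
st()
E
```

```text
pics
top board [([0.559, 0.03, 0.0], 0.77)]
top ruler_grip [([0.428, -0.254, 0.039], 0.85), ([0.485, -0.44, -0.001], 0.4), ([0.508, 0.056, 0.019], 0.27)]
top ruler [([0.426, -0.258, 0.002], 0.61)]
top tile0_c [([0.55, -0.067, 0.02], 0.83), ([0.53, 0.122, 0.019], 0.65)]
top tumbler [([0.706, -0.242, -0.002], 0.62), ([0.423, 0.37, 0.005], 0.37)]
top jar [([0.562, 0.36, 0.001], 0.76)]
top slat [([0.484, -0.441, -0.002], 0.9)]
top knife [([0.642, -0.406, -0.001], 0.86), ([0.503, 0.18, 0.017], 0.22)]
top prop [([0.504, 0.182, 0.015], 0.46)]
top cutter [([0.42, 0.37, 0.004], 0.58), ([0.529, 0.123, 0.022], 0.22)]
scene board [([0.558, 0.034, -0.004], 0.76)]
scene ruler_grip [([0.433, -0.255, 0.037], 0.76), ([0.548, -0.005, 0.012], 0.44)]
scene ruler [([0.432, -0.256, 0.004], 0.62), ([0.531, 0.127, 0.013], 0.6), ([0.707, -0.242, -0.001], 0.3)]
scene tile0_c [([0.554, -0.07, 0.02], 0.84), ([0.558, 0.032, -0.0], 0.54)]
scene tumbler [([0.709, -0.244, 0.0], 0.67), ([0.532, 0.123, 0.012], 0.47)]
scene jar [([0.562, 0.362, 0.002], 0.57)]
scene slat [([0.486, -0.442, 0.002], 0.81), ([0.432, -0.255, 0.037], 0.46)]
scene knife [([0.642, -0.403, -0.0], 0.84), ([0.486, -0.439, 0.004], 0.35)]
scene prop [([0.51, 0.184, 0.01], 0.52), ([0.709, -0.242, -0.001], 0.41)]
scene cutter [([0.425, 0.364, -0.001], 0.88)]
clock 1.1
position [ 0.1971 -0.5402  0.2313]
ee_rot [1.000e-04 9.847e-01 1.740e-01 0.000e+00]
contact_force [-0.4319  0.9642 -0.2064]
moment [ 0.0111 -0.0231  0.0342]
width 0.0853
gripper_force 0.0
```

View pics/top0.png

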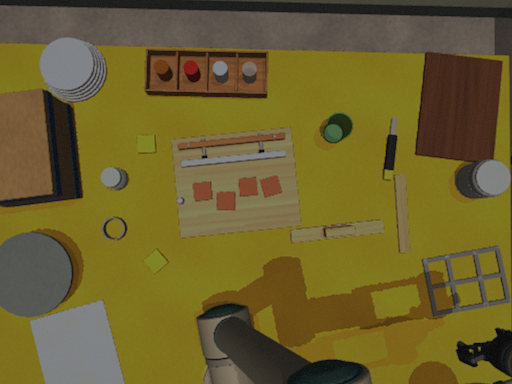

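View pics/scene0.png

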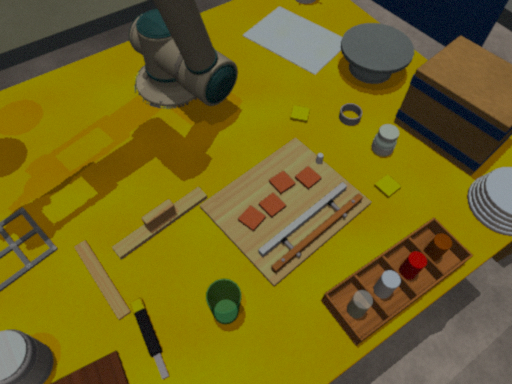

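The top view shows the ruler with its grip block at (338,231). Look-alikes are the plain slat at (402,213), which has no grip and so isn't wanted, and the back stop at (231,142). The terracotta tiles are at (203,191), (226,201), (248,187) and (271,187). The yellow squares at (146,144) and (155,261) are not meant. Next I'll check the ruler choice in a close crop and measure.

Run:
```python
from h import *
im=dict(np.load("/tmp/top0.npz")); W=world(im); I=im["image"]
hsv=cv2.cvtColor(I,cv2.COLOR_RGB2HSV)
cv2.imwrite("pics/crop0.png",cv2.resize(I[100:270,160:430,::-1],None,fx=2.9,fy=2.9,interpolation=cv2.INTER_CUBIC))
def rect(m,n):
    p=W[m][:,:2]; c,s,a=cv2.minAreaRect((p*1000).astype(np.float32)); print(n,len(p),np.round(c,1),np.round(s,1),round(a,1),"med",np.round(np.median(p,0)*1000,1),"z",np.round(np.median(W[m][:,2])*1000,1))
v,u=np.mgrid[:384,:512]
box=lambda a,b,c,d:(u>=a)&(u<=b)&(v>=c)&(v<=d)
red=((hsv[...,0]<9)|(hsv[...,0]>172))&(hsv[...,1]>120)&(hsv[...,2]>70)
n,l,s,c=cv2.connectedComponentsWithStats((red&box(170,300,165,225)).astype(np.uint8))
for i in range(1,n):
    if s[i,4]>40: rect(l==i,"tile")
rect(box(285,390,212,250)&(W[...,2]>.006)&(W[...,2]<.03),"rulerbase")
rect(box(285,390,212,250)&(W[...,2]>.045),"gripblock")
rect(box(175,295,146,170)&(W[...,2]>.026)&(W[...,2]<.045),"rail")
rect(box(165,310,120,245)&(W[...,2]>.006)&(W[...,2]<.05),"board")
rect(box(172,290,130,152)&(W[...,2]>.026),"stop")
rect(box(174,185,194,206)&(W[...,2]>.03),"prop")
im=manip.get_image("top")
print(im["world_to_cam"])
```

```text
rulerbase 1236 [ 431.3 -257.5] [106.3 293.8] 1.4 med [ 439.5 -205.7] z 14.3
gripblock 291 [ 433.3 -161. ] [272.9  31.7] 90.0 med [ 434.4 -253.6] z 60.7
rail 748 [634.5  42. ] [ 54.2 295. ] 1.9 med [630.1  52.8] z 33.5
board 12284 [562.3  25.3] [354.4 409.6] 1.4 med [559.8  25.3] z 13.9
stop 793 [640.1   5.4] [305.3 237.2] 46.8 med [672.9  23.7] z 34.4
prop 33 [507.1 179.7] [14.4 14.9] 45.9 med [508.2 180.1] z 42.1
[[ 0.02452577 -0.9996831   0.00567292 -0.04318432]
 [-0.9977367  -0.02483262 -0.0624885   0.53087261]
 [ 0.06260957 -0.00412751 -0.99802956  1.30323116]
 [ 0.          0.          0.          1.        ]]
```

View pics/crop0.png

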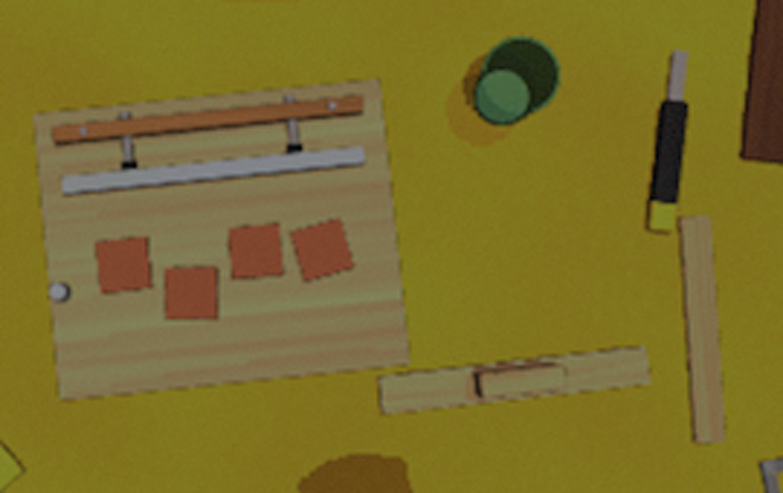

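The crop confirms the ruler: grip block at crop (520,380), lying along world y next to the board's near right corner. The slat at (702,330) has no block. I'll measure precisely by segmenting pixels and projecting them onto planes of known height.

```bash
cat >> h.py <<'E'
def plane(im,uv,z):
    T=np.linalg.inv(im["world_to_cam"]); uv=np.asarray(uv,float).reshape(-1,2)
    d=np.c_[(uv[:,0]-im["cx"])/im["fx"],(uv[:,1]-im["cy"])/im["fy"],np.ones(len(uv))]@T[:3,:3].T
    return T[:3,3]+d*((z-T[2,3])/d[:,2])[:,None]
def blob(im,m,z,n):
    m=cv2.morphologyEx(m.astype(np.uint8),cv2.MORPH_OPEN,np.ones((2,2)))
    k,l,s,c=cv2.connectedComponentsWithStats(m)
    if k<2: print(n,"none"); return
    i=1+np.argmax(s[1:,4]); v,u=np.nonzero(l==i)
    p=plane(im,np.c_[u,v],z)[:,:2]*1000
    c,w,a=cv2.minAreaRect(p.astype(np.float32)); mu=p.mean(0); e=np.linalg.eigh(np.cov((p-mu).T))[1][:,1]
    print(n,len(p),"rect",np.round(c,1),np.round(w,1),round(a,1),"mean",np.round(mu,1),"axis deg from y",round(float(np.degrees(np.arctan(-e[0]/e[1]))),2))
E
python3 - <<'E'
from h import *
im=manip.get_image("top"); W=world(im); I=im["image"]; hsv=cv2.cvtColor(I,cv2.COLOR_RGB2HSV)
for n,p in dict(tile=(203,191),tile2=(226,201),rail=(240,158),board=(240,220),ruler=(310,234),block=(340,230),bench=(310,190),stop=(240,141)).items(): print(n,hsv[p[1],p[0]],np.round(W[p[1],p[0]],3))
v,u=np.mgrid[:384,:512]
box=lambda a,b,c,d:(u>=a)&(u<=b)&(v>=c)&(v<=d)
h,s,V=[hsv[...,i].astype(int) for i in range(3)]
for i,(a,b) in enumerate([(259,284),(237,259),(215,237),(191,215)]):
    blob(im,box(a,b,174,214)&(h<12)&(s>115),.024,"tile%d"%i)
blob(im,box(175,292,146,172)&(s<60)&(V>90),.032,"rail")
blob(im,box(170,302,120,240)&(s<170),.012,"board")
blob(im,box(286,390,214,246)&(s<190),.014,"ruler")
blob(im,box(310,370,215,246)&(np.abs(W[...,2]-.06)<.012),.06,"block")
E
```

```text
tile [  9 167 128] [0.533 0.121 0.021]
tile2 [  9 163 128] [0.507 0.055 0.027]
rail [107  17 139] [0.626 0.02  0.036]
board [ 20 109 129] [0.455 0.016 0.012]
ruler [ 24  98 130] [ 0.421 -0.181  0.011]
block [ 24 102 128] [ 0.435 -0.256  0.058]
bench [ 27 188 129] [ 0.545 -0.18  -0.002]
stop [ 13 156 132] [0.674 0.021 0.034]
tile0 301 rect [550.  -70.3] [48.3 48.3] 17.3 mean [549.8 -70.2] axis deg from y 59.23
tile1 297 rect [546.7  -6.3] [48.1 47.7] 7.2 mean [546.6  -6.2] axis deg from y 68.24
tile2 310 rect [505.5  54.2] [47.3 47.3] 1.6 mean [504.8  53.8] axis deg from y 8.99
tile3 306 rect [530.7 119.7] [48.4 48.5] 8.1 mean [530.8 119.8] axis deg from y 42.54
rail 656 rect [623.6  36.2] [ 17.6 290.9] 7.3 mean [623.7  36.2] axis deg from y 7.26
board 12071 rect [559.4  28.3] [281.6 342.4] 7.3 mean [558.6  28. ] axis deg from y 7.21
ruler 1335 rect [ 429.8 -258.1] [ 40.1 264.7] 7.9 mean [ 429.5 -258.4] axis deg from y 7.83
block 270 rect [ 430.8 -258.9] [24.  81.1] 7.7 mean [ 430.7 -259. ] axis deg from y 7.99
```

```bash
cat >> h.py <<'E'
from scipy.spatial.transform import Rotation as R
def goal(pos,yaw):
    "shift (units of 400mm) and turn (units of 30deg) to TCP pos (m), tool down with tool x at yaw deg"
    s=manip.get_state(); q=s["ee_rot"]; A=R.from_quat([*q[1:],q[0]])
    B=R.from_euler("z",yaw,degrees=True)*R.from_euler("x",180,degrees=True)
    d=A.inv().apply(np.array(pos)-s["position"])/.4; t=np.degrees((A.inv()*B).as_rotvec())/30
    print("pos",np.round(s["position"],4),"F",np.round(s["contact_force"],2),"w",round(float(s["width"]),4),"shift",np.round(d,4),"turn",np.round(t,4),"t",round(s["clock"],2))
E
python3 -c "
from h import *
goal([.4305,-.2588,.14],97.9)"
```

```text
pos [ 0.197  -0.5402  0.2314] F [ 1.02 -0.03 -0.69] w 0.0856 shift [ 0.7894 -0.461   0.2283] turn [ 2.0000e-04  3.0000e-04 -2.5953e+00] t 1.2
```

Request:
carry_out(
  delta_pos=[
    [0.79,-0.46,0.1],
    [0.79,-0.46,0.1],
    [0.79,-0.46,0.1],
    [0.79,-0.46,0.1],
    [0.79,-0.46,0.1],
    [0.79,-0.46,0.1],
    [0.79,-0.46,0.228],
    [0.79,-0.46,0.228],
    [0.79,-0.46,0.228],
    [0.79,-0.46,0.228],
  ],
  turn=[
    [0,0,-1],
    [0,0,-1],
    [0,0,-1],
    [0,0,-1],
    [0,0,-1],
    [0,0,-1],
    [0,0,-1],
    [0,0,-1],
    [0,0,-1],
    [0,0,-1],
  ],
  claw=[-1,-1,-1,-1,-1,-1,-1,-1,-1,-1],
)

```text
clock: 2.2
position: [0.4309, -0.2587, 0.1398]
ee_rot: [-0.0, 0.906, 0.424, -0.0]
contact_force: [0.5, 0.7, 1.2]
width: 0.0853
gripper_force: 0.0
```

Request:
carry_out(
  delta_pos=[
    [0,0,0],
    [0,0,0],
    [0,0,0],
    [0,0,0],
  ],
  turn=[
    [0,0,-1],
    [0,0,-1],
    [0,0,-1],
    [0,0,-1],
  ],
  claw=[-1,-1,-1,-1],
)

```text
clock: 2.6
position: [0.4309, -0.2612, 0.1416]
ee_rot: [0.002, 0.765, 0.644, -0.0]
contact_force: [0.2, -0.5, -0.0]
width: 0.0854
gripper_force: 0.0
```

Request:
carry_out(
  delta_pos=[
    [0,0,0],
    [0,0,0],
    [0,0,0],
    [0,0,0],
  ],
  turn=[
    [0,0,-0.595],
    [0,0,-0.595],
    [0,0,-0.595],
    [0,0,-0.595],
  ],
  claw=[-1,-1,-1,-1],
)

```text
clock: 3.0
position: [0.4309, -0.2604, 0.1411]
ee_rot: [0.001, 0.658, 0.753, -0.0]
contact_force: [0.6, 0.8, -0.8]
width: 0.0852
gripper_force: 0.0
```

Run:
```python
from h import *
im=manip.get_image("wrist"); save(im,"w1.png"); W=world(im)
m=np.abs(W[...,2]-.06)<.008
blob(im,m,.06,"block")
hsv=cv2.cvtColor(im["image"],cv2.COLOR_RGB2HSV)
blob(im,(np.abs(W[...,2]-.014)<.007)&(hsv[...,1]<150),.014,"ruler")
print(manip.place_of("wrist","ruler_grip")[:1])
goal([.4305,-.2588,.024],97.9)
```

```text
block 2312 rect [ 430.8 -254.9] [23.7 79.3] 7.6 mean [ 430.6 -253. ] axis deg from y 7.84
ruler 16548 rect [ 546.9 -111.3] [216.5  63.6] 7.7 mean [ 541.4 -112.7] axis deg from y -83.94
[{'point': [0.4287, -0.256, 0.0394], 'score': 0.94}]
pos [ 0.4308 -0.2599  0.1407] F [-1.11  0.09 -0.24] w 0.0854 shift [ 0.003  -0.0007  0.2917] turn [ 0.0013  0.0019 -0.006 ] t 3.1
```

View pics/w1.png

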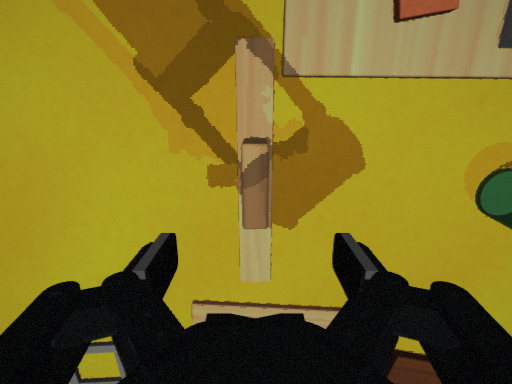

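The wrist view shows the grip block at (255,185), squarely between the fingers at (150,260) and (355,260). I'll descend and grip.

Request:
carry_out(
  delta_pos=[
    [0.01,0,0.12],
    [0.01,0,0.2],
    [0.01,0,0.25],
    [0.01,0,0.28],
    [0.01,0,0.292],
    [0.01,0,0.292],
    [0.01,0,0.292],
    [0.01,0,0.292],
    [0.01,0,0.292],
    [0.01,0,0.292],
    [0.01,0,0.292],
    [0.01,0,0.292],
  ],
  turn=[
    [0,0,0],
    [0,0,0],
    [0,0,0],
    [0,0,0],
    [0,0,0],
    [0,0,0],
    [0,0,0],
    [0,0,0],
    [0,0,0],
    [0,0,0],
    [0,0,0],
    [0,0,0],
  ],
  claw=[-1,-1,-1,-1,-1,-1,0,1,1,1,1,1],
  force=90,
)

```text
clock: 4.3
position: [0.4307, -0.2554, 0.0239]
ee_rot: [0.001, 0.657, 0.754, 0.0]
contact_force: [-0.8, 0.6, 4.8]
width: 0.0233
gripper_force: 88.9
```

Request:
carry_out(
  delta_pos=[
    [0,0,0],
    [0,0,0],
    [0,0,0],
    [0,0,0],
  ],
  turn=[
    [0,0,0],
    [0,0,0],
    [0,0,0],
    [0,0,0],
  ],
  claw=[1,1,1,1],
)

```text
clock: 4.7
position: [0.4307, -0.2554, 0.0239]
ee_rot: [0.001, 0.657, 0.754, -0.0]
contact_force: [-0.2, 0.7, 6.6]
width: 0.0229
gripper_force: 88.9
```

```bash
python3 -c "
from h import *
st()"
```

```text
clock 4.7
position [ 0.4307 -0.2554  0.0239]
ee_rot [ 6.000e-04  6.568e-01  7.541e-01 -0.000e+00]
contact_force [-0.1893  0.749   6.5984]
moment [ 0.0388 -0.0067 -0.0496]
width 0.0229
gripper_force 88.9062
```

Request:
carry_out(
  delta_pos=[
    [0,0,-0.05],
    [0,0,-0.1],
    [0,0,-0.18],
    [0,0,-0.2],
    [0,0,-0.2],
    [0,0,-0.2],
  ],
  turn=[
    [0,0,0],
    [0,0,0],
    [0,0,0],
    [0,0,0],
    [0,0,0],
    [0,0,0],
  ],
  claw=[1,1,1,1,1,1],
)

```text
clock: 5.3
position: [0.4295, -0.2544, 0.1021]
ee_rot: [-0.001, 0.657, 0.754, -0.0]
contact_force: [-0.3, -0.3, -2.6]
width: 0.023
gripper_force: 88.7
```

```bash
python3 -c "
from h import *
goal([.4471,.0139,.1039],97.25)"
```

```text
pos [ 0.4295 -0.2544  0.1021] F [-0.26 -0.26 -2.61] w 0.023 shift [ 0.6584  0.1358 -0.0037] turn [-0.0031 -0.0031  0.0213] t 5.3
```

Request:
carry_out(
  delta_pos=[
    [0.08,0.016,-0.004],
    [0.18,0.037,-0.004],
    [0.28,0.058,-0.004],
    [0.38,0.08,-0.004],
    [0.48,0.1,-0.004],
    [0.57,0.118,-0.004],
    [0.63,0.13,-0.004],
    [0.658,0.136,-0.004],
    [0.658,0.136,-0.004],
    [0.658,0.136,-0.004],
    [0.658,0.136,-0.004],
  ],
  turn=[
    [0,0,0.021],
    [0,0,0.021],
    [0,0,0.021],
    [0,0,0.021],
    [0,0,0.021],
    [0,0,0.021],
    [0,0,0.021],
    [0,0,0.021],
    [0,0,0.021],
    [0,0,0.021],
    [0,0,0.021],
  ],
  claw=[1,1,1,1,1,1,1,1,1,1,1],
)

```text
clock: 6.4
position: [0.448, 0.012, 0.1045]
ee_rot: [-0.0, 0.661, 0.75, -0.0]
contact_force: [0.3, 0.4, -1.5]
width: 0.0233
gripper_force: 88.5
```

Run:
```python
from h import *
im=manip.get_image("scene"); save(im,"s1.png")
goal([.4471,.0139,.039],97.25)
```

```text
pos [0.448  0.0119 0.1046] F [ 0.2   0.93 -1.42] w 0.0226 shift [ 0.0052 -0.0016  0.1641] turn [-0.0011  0.0008 -0.0025] t 6.45
```

View pics/s1.png

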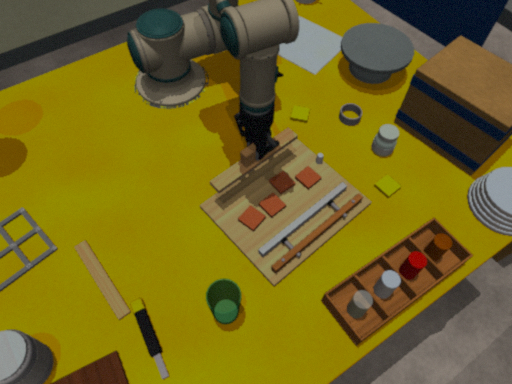

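The scene view shows the ruler held level behind the tiles, with its ends at about (217,190) and (292,137), clear of the prop at (320,158). Now I'll lower it.

Request:
carry_out(
  delta_pos=[
    [0.005,0,0.06],
    [0.005,0,0.11],
    [0.005,0,0.145],
    [0.005,0,0.164],
    [0.005,0,0.164],
    [0.005,0,0.164],
    [0.005,0,0.164],
  ],
  turn=[
    [0,0,0],
    [0,0,0],
    [0,0,0],
    [0,0,0],
    [0,0,0],
    [0,0,0],
    [0,0,0],
  ],
  claw=[1,1,1,1,1,1,1],
)

```text
clock: 7.15
position: [0.4486, 0.0148, 0.04]
ee_rot: [0.001, 0.661, 0.75, 0.0]
contact_force: [-0.1, -0.2, -1.8]
width: 0.023
gripper_force: 88.7
```

Run:
```python
from h import *
im=manip.get_image("top"); save(im,"t2.png"); W=world(im); hsv=cv2.cvtColor(im["image"],cv2.COLOR_RGB2HSV)
cv2.imwrite("pics/t2c.png",cv2.resize(im["image"][120:245,165:305,::-1],None,fx=4,fy=4,interpolation=cv2.INTER_CUBIC))
im=manip.get_image("wrist"); save(im,"w2.png")
goal([.4471,.0139,.039],97.25);st()
```

```text
pos [0.4484 0.0149 0.04  ] F [ 0.29  0.41 -2.32] w 0.0228 shift [-0.0021 -0.0036  0.0024] turn [0.0031 0.001  0.0002] t 7.25
clock 7.25
position [0.4484 0.0149 0.04  ]
ee_rot [7.000e-04 6.609e-01 7.504e-01 4.000e-04]
contact_force [ 0.2942  0.4146 -2.3181]
moment [-0.0442  0.0427 -0.0243]
width 0.0228
gripper_force 88.7425
```

View pics/t2c.png

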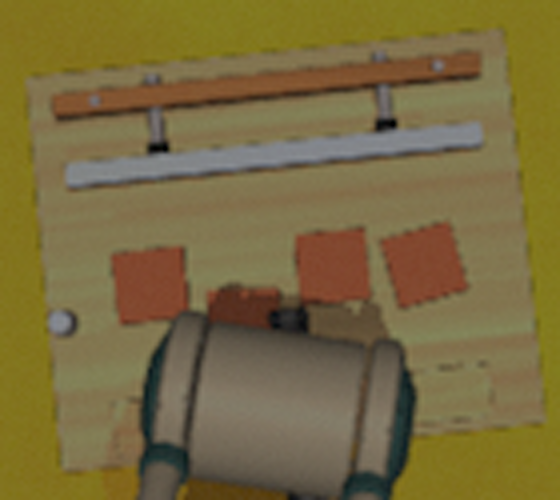

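View pics/w2.png

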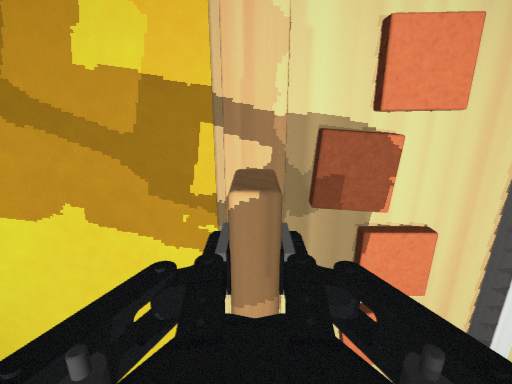

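The top crop shows the ruler's ends at (113,400) and (490,365). It is parallel to the rail, spans all the tiles and is clear of the prop at (62,322). The wrist view shows its edge free behind the tiles. Now I'll sweep forward along tool y.

Request:
carry_out(
  delta_pos=[
    [-0.002,0.012,0.002],
    [-0.002,0.027,0.002],
    [-0.002,0.042,0.002],
    [-0.002,0.057,0.002],
    [-0.002,0.072,0.002],
    [-0.002,0.087,0.002],
    [-0.002,0.102,0.002],
    [-0.002,0.117,0.002],
    [-0.002,0.132,0.002],
    [-0.002,0.147,0.002],
    [-0.002,0.162,0.002],
    [-0.002,0.175,0.002],
  ],
  turn=[
    [0,0,0],
    [0,0,0],
    [0,0,0],
    [0,0,0],
    [0,0,0],
    [0,0,0],
    [0,0,0],
    [0,0,0],
    [0,0,0],
    [0,0,0],
    [0,0,0],
    [0,0,0],
  ],
  claw=[1,1,1,1,1,1,1,1,1,1,1,1],
)

```text
clock: 8.45
position: [0.5177, 0.0232, 0.0384]
ee_rot: [-0.0, 0.661, 0.75, -0.0]
contact_force: [-0.7, 0.8, -2.3]
width: 0.0233
gripper_force: 88.6
```

```bash
cat >> h.py <<'E'
def b(): 
    s=manip.get_state();a=np.radians(7.25);d=np.array(s["position"])[:2]*1e3-[559.2,28.2];ux=np.array([np.cos(a),np.sin(a)])
    f=np.array(s["contact_force"]);q=s["ee_rot"]
    print("t",round(s["clock"],2),"bx",round(d@ux,2),"by",round(d@[-ux[1],ux[0]],2),"z",round(s["position"][2],4),"Fx",round(f[:2]@ux,2),"Fy",round(f[:2]@[-ux[1],ux[0]],2),"M",np.round(s["moment"],2),"yaw",round(float(np.degrees(2*np.arctan2(q[2],q[1]))),2))
E
python3 - <<'E'
from h import *
b(); im=manip.get_image("wrist"); save(im,"w3.png"); b(); np.savez("/tmp/w3.npz",**im)
E
```

```text
t 8.45 bx -41.79 by 0.23 z 0.0384 Fx -0.62 Fy 0.84 M [-0.02  0.16 -0.02] yaw 97.26
t 8.5 bx -40.45 by 0.05 z 0.0385 Fx 0.1 Fy -0.28 M [0.02 0.11 0.05] yaw 97.26
```

View pics/w3.png

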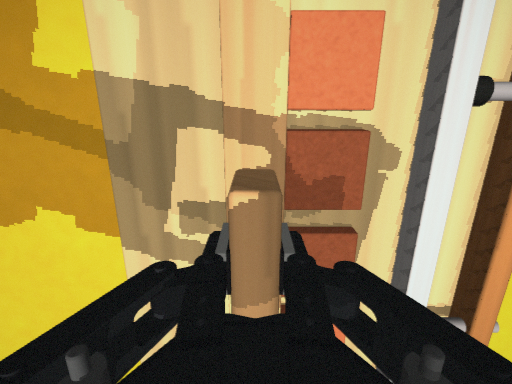

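The wrist view shows tiles 3, 2 and 1 flush on the ruler edge (column 287), with the rail's near face at columns 410–435. I'll compute the gap.

Run:
```python
from h import *
im=dict(np.load("/tmp/w3.npz"));a=np.radians(7.25);ux=np.array([np.cos(a),np.sin(a)])
g=im["image"].mean(-1).astype(int)
for r in(40,140,170,200): print(r,g[r,360:480:3].tolist())
f=lambda u,v,z:round(float((plane(im,[u,v],z)[0,:2]*1e3-[559.2,28.2])@ux),1)
print("rail top edge",f(431,170,.032),"bottom",f(415,170,.012),"tile far top",f(367,170,.024),"ruler face top",f(287,100,.0285))
```

```text
40 [146, 144, 142, 142, 139, 145, 141, 124, 187, 187, 189, 185, 187, 186, 190, 189, 188, 188, 191, 190, 192, 192, 191, 176, 174, 75, 73, 76, 76, 70, 73, 80, 191, 224, 223, 218, 222, 224, 223, 223]
140 [99, 92, 96, 95, 129, 123, 123, 120, 124, 193, 195, 195, 197, 197, 199, 198, 200, 184, 180, 81, 77, 77, 80, 81, 81, 92, 228, 231, 227, 229, 229, 230, 229, 228, 226, 195, 196, 201, 197, 195]
170 [97, 96, 122, 128, 123, 124, 180, 192, 194, 137, 139, 189, 199, 198, 198, 182, 183, 84, 80, 78, 79, 84, 83, 84, 229, 233, 229, 230, 230, 231, 229, 227, 227, 198, 200, 201, 200, 195, 193, 190]
200 [96, 125, 123, 123, 123, 125, 128, 195, 195, 197, 198, 197, 198, 199, 186, 117, 82, 78, 79, 84, 82, 80, 229, 233, 232, 230, 230, 230, 230, 229, 209, 200, 203, 201, 199, 197, 194, 191, 176, 173]
rail top edge 59.9 bottom 63.1 tile far top 26.4 ruler face top -24.2
```

Request:
carry_out(
  delta_pos=[
    [0,0.01,0],
    [0,0.02,0],
    [0,0.03,0],
    [0,0.04,0],
    [0,0.05,0],
    [0,0.05,0],
  ],
  turn=[
    [0,0,0],
    [0,0,0],
    [0,0,0],
    [0,0,0],
    [0,0,0],
    [0,0,0],
  ],
  claw=[1,1,1,1,1,1],
)

```text
clock: 9.1
position: [0.5384, 0.0256, 0.0386]
ee_rot: [0.001, 0.661, 0.75, 0.001]
contact_force: [0.7, 0.3, -1.6]
width: 0.0233
gripper_force: 88.6
```

Run:
```python
from h import *
im=manip.get_image("wrist"); b();a=np.radians(7.25);ux=np.array([np.cos(a),np.sin(a)])
g=im["image"].mean(-1).astype(int)
f=lambda u,v,z:round(float((plane(im,[u,v],z)[0,:2]*1e3-[559.2,28.2])@ux),1)
for r in (60,150,170,190):
    e=np.nonzero(g[r,340:450]<105)[0]+340
    w=np.nonzero(g[r,340:500]>210)[0]+340
    print(r,"white",w[:1],f(w[0],r,.032) if len(w) else None,g[r,280:440:4].tolist())
```

```text
t 9.15 bx -21.18 by 0.12 z 0.0386 Fx 0.44 Fy -0.72 M [0.02 0.02 0.03] yaw 97.26
60 white [412] 60.1 [198, 199, 181, 141, 143, 147, 145, 148, 145, 143, 148, 145, 148, 147, 141, 142, 142, 143, 144, 141, 144, 143, 144, 145, 143, 185, 196, 183, 124, 77, 80, 81, 78, 223, 227, 224, 228, 227, 227, 224]
150 white [411] 67.5 [117, 137, 94, 100, 95, 98, 94, 97, 98, 95, 91, 97, 93, 92, 98, 93, 93, 97, 95, 96, 97, 101, 105, 134, 135, 95, 70, 69, 72, 94, 157, 154, 155, 231, 231, 230, 198, 194, 199, 200]
170 white [411] 69.5 [117, 113, 75, 77, 93, 97, 97, 97, 97, 95, 102, 96, 94, 93, 93, 91, 94, 98, 99, 94, 94, 95, 132, 113, 109, 71, 69, 73, 65, 159, 155, 154, 155, 231, 229, 203, 194, 200, 204, 201]
190 white [395] 62.1 [77, 82, 76, 77, 74, 69, 77, 76, 77, 83, 78, 75, 75, 79, 74, 74, 94, 95, 92, 93, 93, 129, 135, 108, 73, 70, 74, 69, 152, 233, 232, 230, 232, 230, 219, 196, 201, 203, 201, 195]
```

Request:
carry_out(
  delta_pos=[
    [0,0.004,0],
    [0,0.008,0],
    [0,0.012,0],
    [0,0.015,0],
    [0,0.018,0],
    [0,0.02,0],
    [0,0.02,0],
  ],
  turn=[
    [0,0,0],
    [0,0,0],
    [0,0,0],
    [0,0,0],
    [0,0,0],
    [0,0,0],
    [0,0,0],
  ],
  claw=[1,1,1,1,1,1,1],
)

```text
clock: 9.85
position: [0.5454, 0.0267, 0.0385]
ee_rot: [0.0, 0.661, 0.75, 0.0]
contact_force: [-0.5, 0.6, -1.7]
width: 0.0231
gripper_force: 88.6
```

```bash
python3 -c "
from h import *
b()"
```

```text
t 9.85 bx -13.89 by 0.22 z 0.0385 Fx -0.39 Fy 0.67 M [-0.01  0.09 -0.01] yaw 97.26
```

Request:
carry_out(
  delta_pos=[
    [0,0.002,0],
    [0,0.003,0],
    [0,0.004,0],
    [0,0.005,0],
    [0,0.005,0],
  ],
  turn=[
    [0,0,0],
    [0,0,0],
    [0,0,0],
    [0,0,0],
    [0,0,0],
  ],
  claw=[1,1,1,1,1],
)

```text
clock: 10.35
position: [0.5472, 0.0269, 0.0385]
ee_rot: [0.0, 0.661, 0.75, 0.0]
contact_force: [-1.2, 0.4, -2.5]
width: 0.0227
gripper_force: 88.6
```

Run:
```python
from h import *
b()
im=manip.get_image("wrist"); b(); cv2.imwrite("pics/w5.png",im["image"][:260,200:460,::-1])
```

```text
t 10.35 bx -12.07 by 0.25 z 0.0385 Fx -1.15 Fy 0.59 M [-0.05  0.18 -0.01] yaw 97.26
t 10.4 bx -12.04 by 0.24 z 0.0385 Fx -1.21 Fy -0.5 M [-0.    0.22  0.01] yaw 97.27
```

View pics/w5.png

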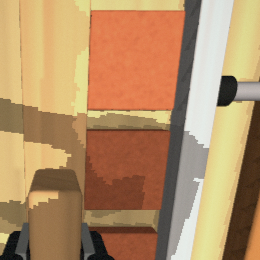

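The crop shows the tiles (far edges at about column 185/168) a few millimetres at most from the rail. I'll creep on.

Request:
carry_out(
  delta_pos=[
    [0,0.0015,0],
    [0,0.003,0],
    [0,0.004,0],
    [0,0.004,0],
  ],
  turn=[
    [0,0,0],
    [0,0,0],
    [0,0,0],
    [0,0,0],
  ],
  claw=[1,1,1,1],
)

```text
clock: 10.8
position: [0.5489, 0.0271, 0.0385]
ee_rot: [0.0, 0.661, 0.75, 0.0]
contact_force: [-1.2, 0.1, -2.7]
width: 0.0231
gripper_force: 88.6
```

```bash
python3 -c "
from h import *
b()"
```

```text
t 10.8 bx -10.38 by 0.22 z 0.0385 Fx -1.2 Fy 0.28 M [0.01 0.2  0.01] yaw 97.26
```

Request:
carry_out(
  delta_pos=[
    [0,0.0015,0],
    [0,0.003,0],
    [0,0.003,0],
    [0,0.003,0],
  ],
  turn=[
    [0,0,0],
    [0,0,0],
    [0,0,0],
    [0,0,0],
  ],
  claw=[1,1,1,1],
)

```text
clock: 11.2
position: [0.55, 0.0273, 0.0385]
ee_rot: [0.0, 0.661, 0.75, 0.0]
contact_force: [-2.8, 0.4, -2.2]
width: 0.0229
gripper_force: 88.6
```

```bash
python3 -c "
from h import *
b()"
```

```text
t 11.2 bx -9.25 by 0.23 z 0.0385 Fx -2.77 Fy 0.74 M [-0.03  0.19  0.01] yaw 97.26
```

Force is rising, so small steps with a reading after each.

Request:
carry_out(
  delta_pos=[
    [0,0.001,0],
    [0,0.002,0],
    [0,0.002,0],
  ],
  turn=[
    [0,0,0],
    [0,0,0],
    [0,0,0],
  ],
  claw=[1,1,1],
)

```text
clock: 11.5
position: [0.5502, 0.0273, 0.0384]
ee_rot: [-0.0, 0.661, 0.75, -0.0]
contact_force: [-1.9, -0.3, -2.1]
width: 0.0229
gripper_force: 88.6
```

```bash
python3 -c "
from h import *
b()"
```

```text
t 11.5 bx -9.09 by 0.26 z 0.0384 Fx -1.96 Fy -0.03 M [-0.09  0.41  0.02] yaw 97.27
```

Request:
carry_out(
  delta_pos=[
    [0,0.001,0],
    [0,0.002,0],
    [0,0.002,0],
  ],
  turn=[
    [0,0,0],
    [0,0,0],
    [0,0,0],
  ],
  claw=[1,1,1],
)

```text
clock: 11.8
position: [0.5505, 0.0274, 0.0382]
ee_rot: [-0.001, 0.661, 0.751, -0.001]
contact_force: [-4.7, -1.3, -1.0]
width: 0.0233
gripper_force: 88.7
```

```bash
python3 -c "
from h import *
b()"
```

```text
t 11.8 bx -8.75 by 0.32 z 0.0382 Fx -4.83 Fy -0.69 M [-0.18  0.83 -0.  ] yaw 97.27
```

Request:
carry_out(
  delta_pos=[
    [0,0.001,0],
    [0,0.002,0],
    [0,0.002,0],
  ],
  turn=[
    [0,0,0],
    [0,0,0],
    [0,0,0],
  ],
  claw=[1,1,1],
)

```text
clock: 12.1
position: [0.5507, 0.0275, 0.0381]
ee_rot: [-0.001, 0.661, 0.751, -0.001]
contact_force: [-5.9, -0.8, -0.9]
width: 0.0227
gripper_force: 88.8
```

```bash
python3 -c "
from h import *
b()"
```

```text
t 12.1 bx -8.51 by 0.36 z 0.0381 Fx -5.92 Fy -0.1 M [-0.25  0.96 -0.03] yaw 97.27
```

Request:
carry_out(
  delta_pos=[
    [0,0.001,0],
    [0,0.002,0],
    [0,0.003,0],
    [0,0.003,0],
  ],
  turn=[
    [0,0,0],
    [0,0,0],
    [0,0,0],
    [0,0,0],
  ],
  claw=[1,1,1,1],
)

```text
clock: 12.5
position: [0.5509, 0.0276, 0.0379]
ee_rot: [-0.002, 0.661, 0.751, -0.002]
contact_force: [-7.9, -1.2, -0.7]
width: 0.0231
gripper_force: 88.9
```

```bash
python3 -c "
from h import *
b()"
```

```text
t 12.5 bx -8.27 by 0.44 z 0.0379 Fx -8.02 Fy -0.16 M [-0.31  1.28 -0.03] yaw 97.28
```

Request:
carry_out(
  delta_pos=[
    [0,0.001,0],
    [0,0.002,0],
    [0,0.003,0],
    [0,0.003,0],
    [0,0.003,0],
    [0,0.003,0],
  ],
  turn=[
    [0,0,0],
    [0,0,0],
    [0,0,0],
    [0,0,0],
    [0,0,0],
    [0,0,0],
  ],
  claw=[1,1,1,1,1,1],
)

```text
clock: 13.1
position: [0.5511, 0.0277, 0.0377]
ee_rot: [-0.003, 0.661, 0.751, -0.003]
contact_force: [-8.2, -1.4, 0.1]
width: 0.0226
gripper_force: 88.9
```

Run:
```python
from h import *
b();im=manip.get_image("wrist"); b(); cv2.imwrite("pics/w6.png",im["image"][:,:,::-1])
```

```text
t 13.1 bx -8.07 by 0.52 z 0.0377 Fx -8.36 Fy -0.38 M [-0.33  1.45 -0.04] yaw 97.28
t 13.15 bx -8.05 by 0.51 z 0.0377 Fx -7.96 Fy -0.37 M [-0.35  1.43  0.01] yaw 97.28
```

View pics/w6.png

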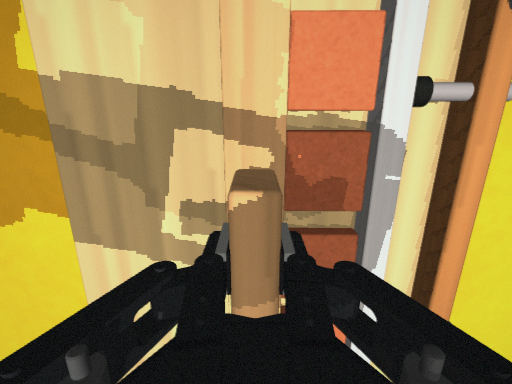

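The tiles' far edges meet the rail's near face at about columns 385/370, square and in line. I'll press up to about 10 N and hold.

Request:
carry_out(
  delta_pos=[
    [0,0.001,0],
    [0,0.002,0],
    [0,0.003,0],
    [0,0.004,0],
    [0,0.004,0],
    [0,0.004,0],
  ],
  turn=[
    [0,0,0],
    [0,0,0],
    [0,0,0],
    [0,0,0],
    [0,0,0],
    [0,0,0],
  ],
  claw=[1,1,1,1,1,1],
)

```text
clock: 13.75
position: [0.5515, 0.0279, 0.0374]
ee_rot: [-0.004, 0.661, 0.751, -0.003]
contact_force: [-10.0, -1.1, -0.3]
width: 0.0229
gripper_force: 89.0
```

```bash
python3 -c "
from h import *
b()"
```

```text
t 13.75 bx -7.73 by 0.64 z 0.0374 Fx -10.08 Fy 0.21 M [-0.43  1.72 -0.05] yaw 97.3
```

Request:
carry_out(
  delta_pos=[
    [0,0.001,0],
    [0,0.001,0],
    [0,0.001,0],
    [0,0.001,0],
    [0,0.001,0],
    [0,0.001,0],
    [0,0.001,0],
    [0,0.001,0],
  ],
  turn=[
    [0,0,0],
    [0,0,0],
    [0,0,0],
    [0,0,0],
    [0,0,0],
    [0,0,0],
    [0,0,0],
    [0,0,0],
  ],
  claw=[1,1,1,1,1,1,1,1],
)

```text
clock: 14.55
position: [0.5515, 0.0279, 0.0373]
ee_rot: [-0.004, 0.661, 0.751, -0.004]
contact_force: [-10.0, -2.6, 0.8]
width: 0.0234
gripper_force: 89.1
```

Run:
```python
from h import *
b()
im=manip.get_image("top"); W=world(im); hsv=cv2.cvtColor(im["image"],cv2.COLOR_RGB2HSV); cv2.imwrite("pics/t3.png",cv2.resize(im["image"][120:245,165:305,::-1],None,fx=4,fy=4,interpolation=cv2.INTER_CUBIC))
```

```text
t 14.55 bx -7.65 by 0.66 z 0.0373 Fx -10.2 Fy -1.3 M [-0.47  1.85 -0.03] yaw 97.29
```

View pics/t3.png

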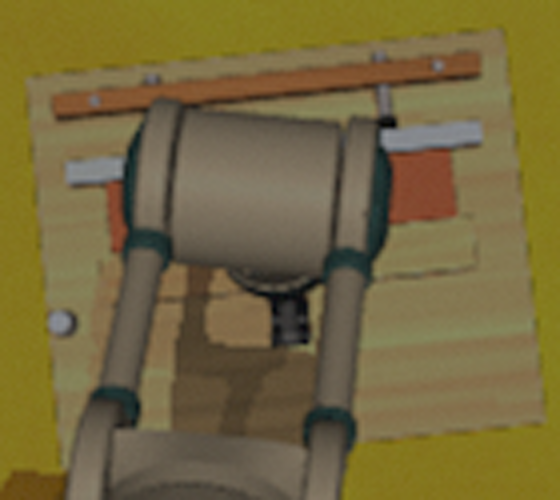

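Tile 0 at (422,185) and tile 3 at (118,215) both sit against the rail, and 10 N has been held for about 0.8 s. I'll ease off slowly, then draw back.

Request:
carry_out(
  delta_pos=[
    [0,-0.002,0],
    [0,-0.004,0],
    [0,-0.006,0],
    [0,-0.008,0],
    [0,-0.01,0],
    [0,-0.012,0],
    [0,-0.014,0],
    [0,-0.016,0],
    [0,-0.018,0],
    [0,-0.022,0],
    [0,-0.03,0],
    [0,-0.04,0],
  ],
  turn=[
    [0,0,0],
    [0,0,0],
    [0,0,0],
    [0,0,0],
    [0,0,0],
    [0,0,0],
    [0,0,0],
    [0,0,0],
    [0,0,0],
    [0,0,0],
    [0,0,0],
    [0,0,0],
  ],
  claw=[1,1,1,1,1,1,1,1,1,1,1,1],
)

```text
clock: 15.8
position: [0.5422, 0.0259, 0.0391]
ee_rot: [0.001, 0.661, 0.75, 0.001]
contact_force: [-0.1, 0.2, -2.3]
width: 0.0226
gripper_force: 88.9
```

Request:
carry_out(
  delta_pos=[
    [0,-0.02,0],
    [0,-0.05,0],
    [0,-0.09,0],
    [0,-0.13,0],
    [0,-0.16,0],
    [0,-0.18,0],
    [0,-0.18,-0.05],
    [0,-0.18,-0.12],
    [0,-0.18,-0.16],
    [0,-0.18,-0.18],
    [0,-0.18,-0.18],
  ],
  turn=[
    [0,0,0],
    [0,0,0],
    [0,0,0],
    [0,0,0],
    [0,0,0],
    [0,0,0],
    [0,0,0],
    [0,0,0],
    [0,0,0],
    [0,0,0],
    [0,0,0],
  ],
  claw=[1,1,1,1,1,1,1,1,1,1,1],
)

```text
clock: 16.9
position: [0.4701, 0.0169, 0.1114]
ee_rot: [0.001, 0.661, 0.75, 0.001]
contact_force: [-0.0, -0.7, -2.0]
width: 0.0229
gripper_force: 89.0
```

Run:
```python
from h import *
b()
goal([.4300,-.262,.106],97.9)
im=manip.get_image("top"); hsv=cv2.cvtColor(im["image"],cv2.COLOR_RGB2HSV); h,s=hsv[...,0].astype(int),hsv[...,1].astype(int)
v,u=np.mgrid[:384,:512]
m=((h<12)&(s>115)&(u>185)&(u<300)&(v>155)&(v<186)).astype(np.uint8)
k,l,t,c=cv2.connectedComponentsWithStats(m)
for i in range(1,k):
    if t[i,4]>60: blob(im,l==i,.024,"c%d"%i)
blob(im,(u>175)&(u<292)&(v>144)&(v<172)&(s<60)&(hsv[...,2]>90),.032,"rail")
```

```text
t 16.9 bx -89.84 by 0.03 z 0.1114 Fx -0.12 Fy -0.64 M [-0.   -0.03  0.  ] yaw 97.26
pos [0.4701 0.0169 0.1114] F [-0.04 -0.65 -2.02] w 0.0229 shift [-0.679  -0.1876  0.0135] turn [ 0.0051  0.0014 -0.0213] t 16.9
c1 306 rect [603.5 -65.2] [49.4 48.7] 7.2 mean [603.6 -65. ] axis deg from y -87.29
c2 305 rect [ 5.951e+02 -3.000e-01] [49.4 47.5] 7.2 mean [ 5.951e+02 -3.000e-01] axis deg from y -69.01
c3 306 rect [587.6  64.9] [50.4 47.4] 1.7 mean [586.8  64.9] axis deg from y 84.55
c4 305 rect [579.1 125.4] [49.2 48.5] 7.8 mean [579.2 125.6] axis deg from y 67.6
rail 662 rect [623.8  36.2] [ 17.7 290.9] 7.3 mean [623.8  36.3] axis deg from y 7.27
```

The tiles lie in one straight line at the rail: fitted slope −0.127 against the board's 0.127, residuals about 0.3 mm. I'll return the ruler to its place.

Request:
carry_out(
  delta_pos=[
    [-0.08,-0.022,0],
    [-0.18,-0.05,0],
    [-0.28,-0.077,0],
    [-0.38,-0.105,0],
    [-0.48,-0.133,0],
    [-0.58,-0.16,0],
    [-0.65,-0.18,0],
    [-0.676,-0.188,0.01],
    [-0.676,-0.188,0.05],
    [-0.676,-0.188,0.1],
    [-0.676,-0.188,0.1],
    [-0.676,-0.188,0.1],
  ],
  turn=[
    [0,0,-0.02],
    [0,0,-0.02],
    [0,0,-0.02],
    [0,0,-0.02],
    [0,0,-0.02],
    [0,0,-0.02],
    [0,0,-0.02],
    [0,0,-0.02],
    [0,0,-0.02],
    [0,0,-0.02],
    [0,0,-0.02],
    [0,0,-0.02],
  ],
  claw=[1,1,1,1,1,1,1,1,1,1,1,1],
)

```text
clock: 18.15
position: [0.4283, -0.2596, 0.0697]
ee_rot: [-0.001, 0.657, 0.754, 0.0]
contact_force: [0.3, 0.2, -2.2]
width: 0.023
gripper_force: 89.0
```

Run:
```python
from h import *
b()
goal([.4300,-.261,.0245],97.9)
im=manip.get_image("wrist"); cv2.imwrite("pics/w7.png",im["image"][:,:,::-1])
```

```text
t 18.15 bx -166.14 by -269.01 z 0.0697 Fx 0.38 Fy 0.2 M [0.03 0.02 0.01] yaw 97.89
pos [ 0.4283 -0.2596  0.0697] F [ 0.35  0.24 -2.18] w 0.023 shift [-0.0042  0.0038  0.1129] turn [-0.0034 -0.0042 -0.0003] t 18.15
```

View pics/w7.png

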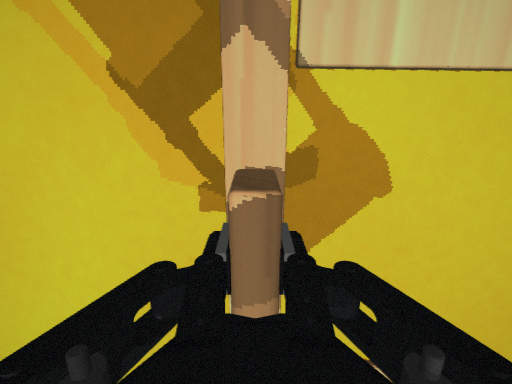

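The wrist view shows the ruler (columns 220–290) just clear of the board's edge at column 298. I'll shift it a further 8 mm away while lowering.

Request:
carry_out(
  delta_pos=[
    [-0.004,-0.02,0],
    [-0.004,-0.02,0.04],
    [-0.004,-0.02,0.07],
    [-0.004,-0.02,0.09],
    [-0.004,-0.02,0.102],
    [-0.004,-0.02,0.108],
    [-0.004,-0.02,0.112],
    [-0.004,-0.02,0.114],
    [-0.004,-0.02,0.114],
  ],
  turn=[
    [0,0,0],
    [0,0,0],
    [0,0,0],
    [0,0,0],
    [0,0,0],
    [0,0,0],
    [0,0,0],
    [0,0,0],
    [0,0,0],
  ],
  claw=[1,1,1,1,1,1,1,1,1],
)

```text
clock: 19.1
position: [0.4214, -0.2635, 0.0251]
ee_rot: [0.0, 0.657, 0.754, -0.0]
contact_force: [-0.1, -0.5, -2.5]
width: 0.0229
gripper_force: 89.2
```

```bash
python3 -c "
from h import *
b();st()"
```

```text
t 19.1 bx -173.55 by -272.02 z 0.0251 Fx -0.11 Fy -0.48 M [0.01 0.03 0.  ] yaw 97.87
clock 19.1
position [ 0.4214 -0.2635  0.0251]
ee_rot [ 3.000e-04  6.569e-01  7.539e-01 -0.000e+00]
contact_force [-0.0504 -0.4861 -2.5362]
moment [0.0075 0.0348 0.0035]
width 0.0229
gripper_force 89.2132
```

Still about 1 mm above the bench, so I'll lower a little, then release and rise.

Request:
carry_out(
  delta_pos=[
    [0,0,0.002],
    [0,0,0.003],
    [0,0,0.0035],
    [0,0,0.0035],
    [0,0,0.0035],
  ],
  turn=[
    [0,0,0],
    [0,0,0],
    [0,0,0],
    [0,0,0],
    [0,0,0],
  ],
  claw=[1,1,1,1,1],
)

```text
clock: 19.6
position: [0.4213, -0.2635, 0.024]
ee_rot: [0.0, 0.657, 0.754, -0.0]
contact_force: [-0.6, 0.7, 4.7]
width: 0.0232
gripper_force: 90.0
```

Request:
carry_out(
  delta_pos=[
    [0,0,0],
    [0,0,0],
    [0,0,0],
    [0,0,0],
    [0,0,0],
    [0,0,0],
    [0,0,0],
    [0,0,0],
  ],
  turn=[
    [0,0,0],
    [0,0,0],
    [0,0,0],
    [0,0,0],
    [0,0,0],
    [0,0,0],
    [0,0,0],
    [0,0,0],
  ],
  claw=[0.3,0,-0.3,-0.6,-1,-1,-1,-1],
)

```text
clock: 20.4
position: [0.4212, -0.2634, 0.0235]
ee_rot: [0.0, 0.657, 0.754, -0.0]
contact_force: [-0.8, -0.2, 0.8]
width: 0.0853
gripper_force: 0.0
```

Request:
carry_out(
  delta_pos=[
    [0,0,-0.03],
    [0,0,-0.1],
    [0,0,-0.2],
    [0,0,-0.3],
    [0,0,-0.4],
    [0,0,-0.4],
    [0,0,-0.4],
  ],
  turn=[
    [0,0,0],
    [0,0,0],
    [0,0,0],
    [0,0,0],
    [0,0,0],
    [0,0,0],
    [0,0,0],
  ],
  claw=[-1,-1,-1,-1,-1,-1,-1],
)

```text
clock: 21.1
position: [0.4215, -0.2636, 0.1843]
ee_rot: [0.001, 0.657, 0.754, -0.0]
contact_force: [-0.1, 0.4, -0.1]
width: 0.0855
gripper_force: 0.0
```

Run:
```python
from h import *
st()
im=manip.get_image("scene"); save(im,"s9.png"); W=world(im)
for c in("wrist","scene"):
    im=manip.get_image(c); print([(np.round(d["point"],3),round(d["score"],2)) for d in manip.place_of(c,"ruler")[:1]])
```

```text
clock 21.1
position [ 0.4215 -0.2636  0.1843]
ee_rot [ 0.0012  0.657   0.7539 -0.    ]
contact_force [-0.0996  0.3917 -0.1173]
moment [ 0.0449 -0.006   0.0173]
width 0.0855
gripper_force 0.0
[(array([ 0.422, -0.266, -0.003]), 0.64)]
[(array([ 0.422, -0.265,  0.004]), 0.83)]
```

View pics/s9.png

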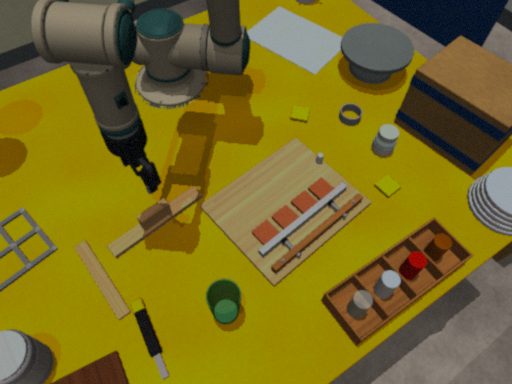

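The four tiles stand in line at the rail, from (264,232) to (321,188). The ruler stands on the bench at (155,220), clear of the board, and the gripper is free. I'll hand it in.

```bash
python3 -c "
from rig import manip
print(manip.sign_off())"
```

```text
the job is handed in; nothing more can be done
None
```

I handed the job in, but the hand-in gave no verdict: the four tiles are in line at the rail after I held about 10 N on the ruler for about 0.8 s, and the ruler stands released on the bench, clear of the board.

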